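Hinge check on the studio's two material chests

TASK

One of the two material chests has a worn lid hinge: test them, first the chest on the robot's left, then the one on its right, by raising the lid half open (about 45 degrees) and letting go of it completely there to see whether it stays. Leave the lid that holds standing half open; after both tests, push the one that sinks down past its catch until it is fully shut and bears firmly on its rubber stop, pushing with at least 10 N but never more than 20 N, and let go. Leave the bottle, jar, cup and sanding block undisturbed.

Things in the scene. Friction and masses are not known exactly. Their poses are not given: they have to be found in the camera images.
- chest_a: One of two identical-looking plywood chests fixed on packing 2 to 16 mm thick (which stands left varies), 200 mm deep (its x), 160 wide (its y), walls 100 high. Origin: centre of the underside; x points to the back (hinge side), so its front faces the robot within 0.3 rad. Yellow lid 12 mm thick, 166 wide, 0.3 to 0.5 kg, overhanging the front by 25 mm; at angle 0 its top is 112 mm above the underside.
- bar_a (a point): Middle of the black pull bar on lid a: straight, round, 12 mm thick, 100 long, parallel to the chest's y, on a post at each end; 35 mm above the lid's top face. At joint angle 0 it is 185 mm in front of the hinge line and 41 mm above it (147 above the chest's underside). Axes: the lid's (x to the hinge). Pinched from above across the bar, it turns between the pads as the lid swings.
- hinge_a (a point): Centre of the hinge line of lid a, at the chest's back edge, 106 mm above its underside, parallel to the chest's y. One lid's hinge is a good friction hinge (0.95 N m: holds at any angle), the other's is worn: let go half open, that lid sinks steadily and after 2 to 6 s lies ajar on its catch.
- lid_a (a joint): Opening angle of lid a, rad: about 0.10 ajar on the catch (the start), 0.79 half open, 1.7 end of travel. Catch: spring roller on the chest's front; pushing down on the bar, some 5 to 10 N carries the lid over the roller, the load drops, then rises steeply on the stop. Fully shut lies between 0.01 and 0.065, not known beforehand: a hidden foot under the lid is set 2.5 to 12.5 mm long.
- stop_a: Black rubber stop strip on the front rim of chest a, 6 x 130 mm, top level with the rim, 100 mm above the chest's underside; origin: centre of its top face. The foot under the lid lands on it. It gives about 1 mm per 24 N; spoilt by a load over 30 N. The caught lid's weight and catch load it by 2 to 9 N on top of your push.
- chest_b: One of two identical-looking plywood chests fixed on packing 2 to 16 mm thick (which stands left varies), 200 mm deep (its x), 160 wide (its y), walls 100 high. Origin: centre of the underside; x points to the back (hinge side), so its front faces the robot within 0.3 rad. Yellow lid 12 mm thick, 166 wide, 0.3 to 0.5 kg, overhanging the front by 25 mm; at angle 0 its top is 112 mm above the underside.
- bar_b (a point): Middle of the black pull bar on lid b: straight, round, 12 mm thick, 100 long, parallel to the chest's y, on a post at each end; 35 mm above the lid's top face. At joint angle 0 it is 185 mm in front of the hinge line and 41 mm above it (147 above the chest's underside). Axes: the lid's (x to the hinge). Pinched from above across the bar, it turns between the pads as the lid swings.
- hinge_b (a point): Centre of the hinge line of lid b, at the chest's back edge, 106 mm above its underside, parallel to the chest's y. One lid's hinge is a good friction hinge (0.95 N m: holds at any angle), the other's is worn: let go half open, that lid sinks steadily and after 2 to 6 s lies ajar on its catch.
- lid_b (a joint): Opening angle of lid b, rad: about 0.10 ajar on the catch (the start), 0.79 half open, 1.7 end of travel. Catch: spring roller on the chest's front; pushing down on the bar, some 5 to 10 N carries the lid over the roller, the load drops, then rises steeply on the stop. Fully shut lies between 0.01 and 0.065, not known beforehand: a hidden foot under the lid is set 2.5 to 12.5 mm long.
- stop_b: Black rubber stop strip on the front rim of chest b, 6 x 130 mm, top level with the rim, 100 mm above the chest's underside; origin: centre of its top face. The foot under the lid lands on it. It gives about 1 mm per 24 N; spoilt by a load over 30 N. The caught lid's weight and catch load it by 2 to 9 N on top of your push.
- squeeze_bottle: Bystander: clear squeeze bottle with white cap, 56 mm in diameter, 170 mm high. Origin: centre of its underside.
- paint_jar: Bystander: blue paint jar with white lid, 64 mm in diameter, 75 mm high. Origin: centre of its underside.
- cup: Bystander: empty white cup, 72 mm in diameter at the rim, 75 mm high. Origin: centre of its underside.
- sanding_block: Bystander: cork sanding block 100 x 60 x 35 mm. Origin: centre of its underside.

How it is judged (in metres and radians):
On the way, in this order (a step that is already met when the one before it is completed fails the run):
1. the left-hand lid has been raised to between 32 and 60 degrees and let go there (((world y of chest_a above 0 m and value of joint lid_a between 0.55 and 1.05 rad and contact force between each of the arm, the fingers and lid_a below 0.3 N) or (world y of chest_b above 0 m and value of joint lid_b between 0.55 and 1.05 rad and contact force between each of the arm, the fingers and lid_b below 0.3 N))), for 0.1 s.
2. the right-hand lid has been raised to between 32 and 60 degrees and let go there (((world y of chest_a below 0 m and value of joint lid_a between 0.55 and 1.05 rad and contact force between each of the arm, the fingers and lid_a below 0.3 N) or (world y of chest_b below 0 m and value of joint lid_b between 0.55 and 1.05 rad and contact force between each of the arm, the fingers and lid_b below 0.3 N))), for 0.1 s.
3. after both tests, a lid is pressed firmly (10 N or more) onto its rubber stop ((contact force between lid_a and stop_a above 10 N or contact force between lid_b and stop_b above 10 N)), for 0.1 s.
At the end, for the whole second after the job is handed in: The lid that holds stands open by itself, still, between 32 and 60 degrees (0.55 to 1.05 rad); the lid that sinks is shut below its catch (under 0.068 rad); the robot touches nothing (((value of joint lid_a between 0.55 and 1.05 rad and velocity of joint lid_a between -0.02 and 0.02 rad/s and value of joint lid_b below 0.068 rad) or (value of joint lid_b between 0.55 and 1.05 rad and velocity of joint lid_b between -0.02 and 0.02 rad/s and value of joint lid_a below 0.068 rad))).
It fails at once if a lid is pressed onto its rubber stop with more than 30 N (contact force between lid_a and stop_a above 30 N or contact force between lid_b and stop_b above 30 N).
It fails at once if the squeeze bottle is moved by more than 30 mm or tipped (distance of squeeze_bottle from where it was at the start of the episode above 0.03 m or angle between squeeze_bottle's own z axis and vertical above 0.35 rad).
It fails at once if the paint jar is moved by more than 30 mm or tipped (distance of paint_jar from where it was at the start of the episode above 0.03 m or angle between paint_jar's own z axis and vertical above 0.35 rad).
It fails at once if the cup is moved by more than 30 mm or tipped (distance of cup from where it was at the start of the episode above 0.03 m or angle between cup's own z axis and vertical above 0.35 rad).
It fails at once if the sanding block is moved by more than 30 mm or tipped (distance of sanding_block from where it was at the start of the episode above 0.03 m or angle between sanding_block's own z axis and vertical above 0.35 rad).
It also fails if it takes over 61 s, if anything falls off the work surface, if the arm or the gripper's body presses on something with over 40 N, if the wrist force passes 120 N, or if a joint passes its speed limit or range.

ROBOT

A 6-joint arm with a two-finger parallel gripper is mounted at the origin on the work surface. World frame = base frame: x ahead of the robot, y to its left, z up, the work surface at z = 0. Lengths are in mm, angles in rad, forces in N, time in s.
With the tool pointing down it reaches from about 275 to 1000 mm from the base axis. Payload 8.4 kg.
Tool frame: the origin (TCP) lies at the centre of the arm's flange, where the gripper is bolted on; the fingertips stand r.tip_extent ahead of it and the grasp point (between the pads) lies 155 mm ahead of it (r.tip_extent is the distance from the TCP to the fingertips, in mm); z points along the fingers, y is the direction in which the jaws open and shut (so a half turn about z gives the same grasp; the last joint's range is limited). The gripper opens to 85 mm and grips with 20 to 120 N. Pads are 22 mm wide; open, the fingers measure 114 mm over their backs; the gripper's body (76 mm by 85 mm) begins 54 mm behind the grasp point. The pads swing forward as they close: fully open they stand 13 mm farther back than shut.
Start: joints at [1.236, 0.353, 1.633, -0, 1.155, -0.002], TCP at [204.181, 590.711, 404.681] pointing down, gripper open.
Joint ranges: [-2.63, 2.63], [-0.92, 2.1], [0.06, 2.66], [-1.3, 4.44], [0, 2.69], [-3.02, 3.02]. Speed limits (rad/s): [2.22, 2.22, 2.79, 3.14, 3.14, 3.14].

INTERFACE

Orientations are given as [roll, pitch, yaw] about the fixed x, y, z axes, in that order (R = Rz(yaw) Ry(pitch) Rx(roll)).
In Python, from rig import sense, grab_frame, job, r gives the robot as it stands. The module is installed in compiled form; this text tells all that it offers.
- The arm moves only by the shell command python3 -m creep 'ROWS' [FORCE]. ROWS is JSON, a list of rows, each a list of 7 numbers: the turn, a rotation vector about the tool's x, y, z in rad, then the shift along the tool's x, y, z in mm, then the closure, from 0 (fully open) to 1 (shut). In form: [[wx, wy, wz, dx, dy, dz, fingers], ...]. A call has 1 to 10 rows; each row shifts and turns the pose as measured when the row begins, along the tool's axes as they then stand; what a row does not reach is not made up. A row lasts 1/12 s, in which the tool goes at most 41.7 mm and 7.16 degrees, less where a joint would pass 70% of its speed; a pose out of reach is approached as far as the arm can. A call with a gripper value outside its range is refused whole. The fingers move at their own pace and stop on an object; FORCE is the grip in N (left out, the last holds). Time passes only in rows, so rows that do not move let the fingers close. It gives the time, the measured TCP pose, the force and the opening at its end, in the units of the state.
- sense(): the state, without advancing time (a new reading comes with each control period).
- grab_frame(name): name is "scene" or "top" or "wrist"; returns a dict with "color" (480x640x3 uint8, red, green, blue), "mtx" (3x3 intrinsics, pixels), "T" (4x4, takes a point from camera to world coordinates). Camera axes: x right, y down, z forward; pixel columns grow to the right and rows downward; lengths in mm; the calibration is good to about 2 mm. A picture is of the moment at which its call begins. There is no depth.
- job.sign_off(): hands the job in, once; it reports no verdict.
The state is a dict: "clock": time; "qpos": joint angles; "qvel": joint speeds; "joint_efforts": joint torques, N m; "eef_pos": TCP position; "tcp_rot": TCP orientation; "contact_force": force on the tool from outside, world axes, zero at the start; "wrist_torque": the same for the moment, N m; "opening": opening from 0.0 (shut) to 1.0 (fully open).
Only numpy, scipy, OpenCV 4.12 (cv2) and the standard library are available. Lean on these libraries where they do the work, as an engineer would, in place of code of your own. Each camera call takes 0.05 s, during which the arm holds its last target.

## Working session

There is one attempt and no reset: what is moved stays moved. The work goes in short steps, Python scripts to look and compute and a shell command to move; the robot and the scene stay as the last step left them, time stands still between calls to the robot, and variables do not carry over. Pictures are saved under pics/ and viewed, and the job is handed in when it is done.

```bash
mkdir -p pics; python3 - <<'E'
from rig import sense,grab_frame,job,r
import cv2
s=sense();print(s);print(r.tip_extent)
for n in("scene","top","wrist"):
    f=grab_frame(n);cv2.imwrite(f"pics/{n}0.png",f["color"][:,:,::-1]);print(n,f["mtx"].tolist(),f["T"].round(4).tolist())
E
```

```text
{'clock': 0.0, 'qpos': array([ 1.23559143e+00,  3.53700500e-01,  1.63416696e+00,  4.73728033e-05,
        1.15522510e+00, -2.39877989e-03]), 'qvel': array([ 0.00050248,  0.00049485,  0.00021256, -0.0012709 , -0.00081294,
       -0.00024249]), 'joint_efforts': array([ 3.07436072e-03, -6.05255270e+01, -3.42067516e+01,  2.77393847e-04,
        9.36707453e-03, -3.12384077e-05]), 'eef_pos': array([204.09617924, 590.47466063, 403.91476473]), 'tcp_rot': array([-3.14009286e+00, -4.69097879e-05,  2.80876734e+00]), 'contact_force': array([ 0.16494564,  0.15842037, -0.01777299]), 'wrist_torque': array([ 0.02832573,  0.02440778, -0.01369846]), 'opening': 1.0026486772581633}
173.4
scene [[575.2055093832739, 0.0, 316.0051682428469], [0.0, 575.2055093832739, 245.16977592417805], [0.0, 0.0, 1.0]] [[0.619, 0.6512, -0.4391, 1202.8551], [0.7854, -0.5088, 0.3526, -470.9251], [0.0062, -0.5631, -0.8263, 1267.8438], [0.0, 0.0, 0.0, 1.0]]
top [[502.71353339389265, 0.0, 330.0329467543626], [0.0, 502.71353339389265, 231.94162680032596], [0.0, 0.0, 1.0]] [[-0.0096, -0.982, 0.1884, 354.1164], [-0.9997, 0.0137, 0.0204, -9.2851], [-0.0226, -0.1882, -0.9819, 1519.9534], [0.0, 0.0, 0.0, 1.0]]
wrist [[332.4952339523426, 0.0, 318.9586067223111], [0.0, 332.4952339523426, 237.10514224096212], [0.0, 0.0, 1.0]] [[0.3267, 0.8995, 0.2901, 127.9647], [0.9451, -0.3106, -0.1013, 616.9569], [-0.001, 0.3072, -0.9516, 373.5966], [0.0, 0.0, 0.0, 1.0]]
```

View pics/scene0.png

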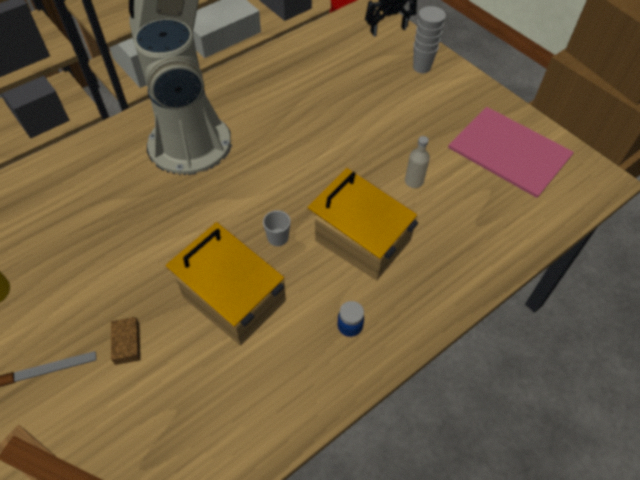

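View pics/top0.png

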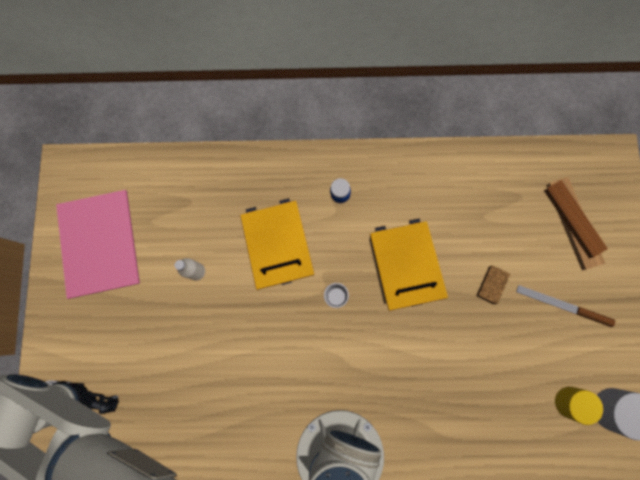

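View pics/wrist0.png

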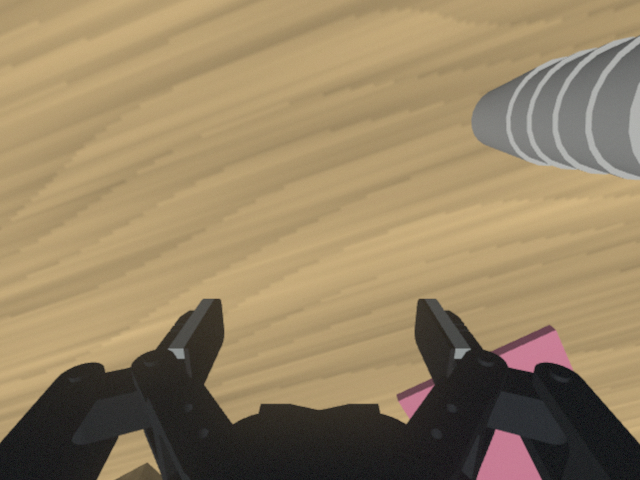

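The scene picture shows the left lid's bar near (342,190) and the right lid's near (203,248). In the top view they are near (281,267) and (417,289), with the cup standing between the chests at (336,295). Next I'll measure the bars and lids.

```bash
cat > h.py <<'E'
import numpy as np,cv2
def ray(f,p):
    d=f["T"][:3,:3]@np.linalg.solve(f["mtx"],[p[0],p[1],1.]);return f["T"][:3,3],d/np.linalg.norm(d)
def plane(f,p,z):
    c,d=ray(f,p);return c+d*(z-c[2])/d[2]
def tri(f,p,g,q):
    a,d=ray(f,p);b,e=ray(g,q)
    t=np.linalg.lstsq(np.c_[d,-e],b-a,rcond=None)[0]
    P,Q=a+d*t[0],b+e*t[1];return (P+Q)/2,np.linalg.norm(P-Q)
def lids(f):
    c=f["color"];h=cv2.cvtColor(c,cv2.COLOR_RGB2HSV)
    y=cv2.inRange(h,(18,150,120),(30,255,255))
    cs=[k for k in cv2.findContours(y,cv2.RETR_EXTERNAL,cv2.CHAIN_APPROX_NONE)[0] if cv2.contourArea(k)>2000]
    out=[]
    for k in cs:
        m=np.zeros(y.shape,np.uint8);cv2.drawContours(m,[cv2.convexHull(k)],-1,255,-1)
        b=cv2.inRange(c,(0,0,0),(75,75,75))&cv2.dilate(m,np.ones((5,5)))
        n,l,st,ce=cv2.connectedComponentsWithStats(b)
        i=1+np.argmax(st[1:,4])
        out.append((cv2.approxPolyDP(cv2.convexHull(k),6,True)[:,0].tolist(),np.argwhere(l==i)[:,::-1],ce[i]))
    return out
E
python3 - <<'E'
from rig import grab_frame
from h import *
for n in("scene","top"):
    f=grab_frame(n)
    for q,b,c in lids(f): print(n,q,len(b),c,cv2.minAreaRect(b.astype(np.float32)),b[b[:,0].argmin()],b[b[:,0].argmax()])
    # crops
    im=f["color"][150:350,150:450] if n=="scene" else f["color"][185:325,220:460]
    im=cv2.resize(im,(800,int(im.shape[0]*800/im.shape[1])),interpolation=cv2.INTER_CUBIC)
    cv2.imwrite(f"pics/c_{n}.png",im[:,:,::-1])
E
```

```text
scene [[215, 221], [284, 276], [234, 325], [165, 267]] 254 [200.8976378  245.68897638] ((201.46804809570312, 247.46331787109375), (10.265239715576172, 49.185577392578125), 48.945186614990234) [184 256] [219 231]
scene [[345, 167], [417, 214], [380, 257], [307, 208]] 211 [340.14691943 187.55450237] ((340.0003967285156, 189.02037048339844), (7.646705627441406, 43.94691467285156), 43.83086395263672) [326 203] [354 172]
top [[426, 221], [447, 297], [389, 310], [370, 234]] 113 [415.39823009 287.47787611] ((415.3587951660156, 287.8646545410156), (4.013213634490967, 40.45753479003906), 77.47119140625) [396 292] [435 283]
top [[294, 200], [313, 274], [257, 289], [240, 215]] 111 [279.61261261 265.41441441] ((280.1894836425781, 266.2369689941406), (5.036163330078125, 39.04410171508789), 75.57923126220703) [261 270] [299 261]
```

View pics/c_scene.png

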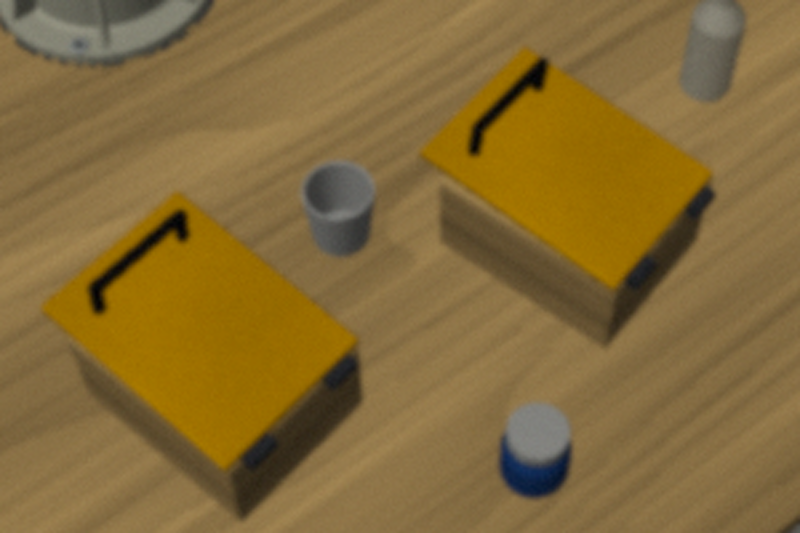

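View pics/c_top.png

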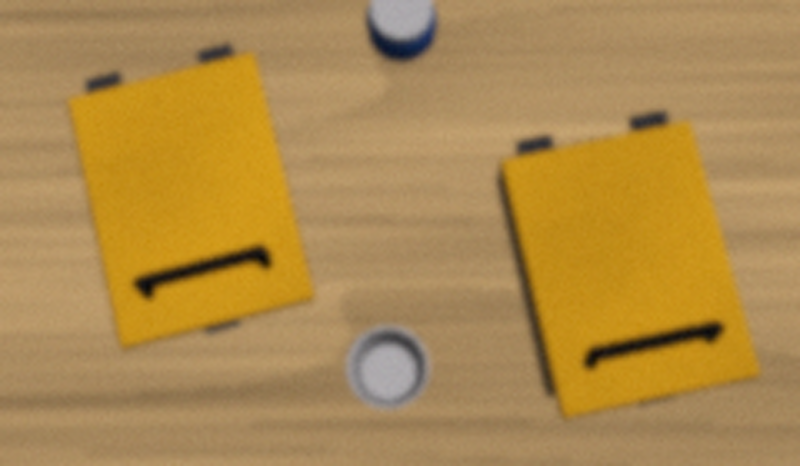

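The crops show both bars clearly. I read the bar ends by eye (right-hand end in the scene view = +y = left-hand end in the top view), and triangulate those with the lid corners as a check.

```bash
python3 - <<'E'
from rig import grab_frame
from h import *
s=grab_frame("scene");t=grab_frame("top")
P={"L":[((354.4,174),(262,270.2)),((328.5,199.5),(299.5,260.6))],"R":[((218.3,231),(397,291.5)),((186,259.5),(435.4,283.4))]}
for k,v in P.items():
    q=[tri(s,a,t,b) for a,b in v]
    for x in q: print(k,x[0].round(1),round(x[1],1))
    m=(q[0][0]+q[1][0])/2;d=q[0][0]-q[1][0];print("mid",m.round(1),"len",np.linalg.norm(d).round(1),"yaw",np.arctan2(-d[0],d[1]).round(3))
C={"L":[((345,167),(257,289)),((307,208),(313,274)),((380,257),(294,200)),((417,214),(240,215))],
"R":[((215,221),(389,310)),((165,267),(447,297)),((234,325),(426,221)),((284,276),(370,234))]}
for k,v in C.items():
    q=np.array([tri(s,a,t,b)[0] for a,b in v]);print(k,q.round(1).tolist(),[round(tri(s,a,t,b)[1],1) for a,b in v])
    f,b=(q[0]+q[1])/2,(q[3]+q[2])/2;d=b-f
    print(" front",f.round(1),"back",b.round(1),"yaw",np.arctan2(d[1],d[0]).round(3),np.linalg.norm(d[:2]))
    e=q[0]-q[1];print(" yaw front edge",np.arctan2(-e[0],e[1]).round(3))
E
```

```text
L [510.7 204.3 174.5] 2.9
L [534.9 102.2 174.7] 0.9
mid [522.8 153.2 174.6] len 104.9 yaw 0.233
R [ 448.6 -158.5  172.4] 1.0
R [ 469.6 -260.2  171.8] 1.7
mid [ 459.1 -209.3  172.1] len 103.8 yaw 0.203
L [[461.2, 219.4, 147.6], [500.9, 65.6, 136.5], [715.6, 119.8, 121.8], [675.4, 276.9, 121.2]] [np.float64(1.7), np.float64(4.6), np.float64(6.0), np.float64(0.7)]
 front [481.1 142.5 142.1] back [695.5 198.3 121.5] yaw 0.255 221.56919286944523
 yaw front edge 0.252
R [[400.5, -139.5, 145.2], [434.2, -299.5, 134.5], [649.8, -254.1, 120.4], [615.2, -93.4, 119.8]] [np.float64(3.9), np.float64(4.2), np.float64(3.2), np.float64(0.4)]
 front [ 417.3 -219.5  139.9] back [ 632.5 -173.7  120.1] yaw 0.21 219.993889765367
 yaw front edge 0.208
```

```bash
cat >> h.py <<'E'
from scipy.spatial.transform import Rotation as Ro
def plan(s,pos,R,n):
    """constant row (w,d) repeated n times from the sensed pose to (pos,R)"""
    R0=Ro.from_euler('xyz',s["tcp_rot"])
    w=(R0.inv()*R).as_rotvec()/n
    A=sum((R0*Ro.from_rotvec(w*i)).as_matrix() for i in range(n))
    d=np.linalg.solve(A,np.asarray(pos)-s["eef_pos"]);return w,d
def toolrot(yaw,tilt=0.):  # jaws along chest x, tilt>0 leans fingers to the front
    return Ro.from_euler('xyz',[np.pi,0,np.pi/2+yaw])*Ro.from_rotvec([tilt,0,0])
def show(pos,R,n):
    from rig import sense
    s=sense();w,d=plan(s,pos,R,n)
    print("clock",s["clock"],"pos",s["eef_pos"].round(1),"rot",s["tcp_rot"].round(3),"F",s["contact_force"].round(2),"op",round(float(s["opening"]),3))
    print(n,"rows:",w.round(4).tolist(),d.round(2).tolist())
E
python3 -c "
from h import *
show([523,153,174.6+155+70],toolrot(.25),14)"
```

```text
clock 0.35 pos [204.2 590.7 404.5] rot [-3.141 -0.     2.809] F [1.09 0.9  0.64] op 0.999
14 rows: [-0.0, 0.0, 0.0706] [-39.84, -6.01, 0.35]
```

```bash
python3 -m creep '[[0,0,0.07,-39.8,-6,0,0.5],[0,0,0.07,-39.8,-6,0,0.5],[0,0,0.07,-39.8,-6,0,0.5],[0,0,0.07,-39.8,-6,0,0.5],[0,0,0.07,-39.8,-6,0,0.5],[0,0,0.07,-39.8,-6,0,0.5],[0,0,0.07,-39.8,-6,0,0.5],[0,0,0.07,-39.8,-6,0,0.5],[0,0,0.07,-39.8,-6,0,0.5],[0,0,0.07,-39.8,-6,0,0.5]]' 60
python3 -c "
from h import *
show([523,153,174.6+155+60],toolrot(.25),5)"
```

```text
clock: 1.18
eef_pos: [483.2, 303.5, 403.7]
tcp_rot: [3.137, -0.004, 2.09]
contact_force: [-0.0, -0.1, 0.2]
opening: 0.5
clock 1.1833 pos [483.2 303.5 403.7] rot [ 3.137 -0.004  2.09 ] F [-0.02 -0.09  0.23] op 0.5
5 rows: [0.0007, -0.0008, 0.0539] [-30.87, -4.77, 2.74]
```

Tracking follows the commanded rows well.

```bash
python3 -m creep '[[0,0,0.055,-31,-4.8,2.7,0.5],[0,0,0.055,-31,-4.8,2.7,0.5],[0,0,0.055,-31,-4.8,2.7,0.5],[0,0,0.055,-31,-4.8,2.7,0.5],[0,0,0.055,-31,-4.8,2.7,0.5],[0,0,0,0,0,0,0.5],[0,0,0,0,0,0,0.5]]'
python3 - <<'E'
from h import *
from rig import grab_frame
show([523,153,174.6+155],toolrot(.25),3)
f=grab_frame("wrist");cv2.imwrite("pics/w1.png",f["color"][:,:,::-1])
E
```

```text
clock: 1.77
eef_pos: [525.9, 137.1, 389.7]
tcp_rot: [3.136, -0.003, 1.789]
contact_force: [-0.2, 0.6, -0.2]
opening: 0.498
clock 1.7667 pos [525.9 137.1 389.7] rot [ 3.136e+00 -3.000e-03  1.789e+00] F [-0.23  0.56 -0.17] op 0.498
3 rows: [0.002, -0.001, -0.0107] [5.33, 0.17, 20.06]
```

View pics/w1.png

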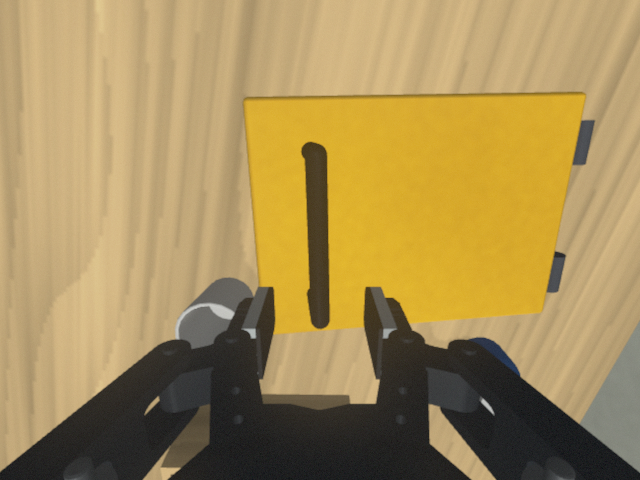

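The wrist view shows the bar between the jaws, with its axis ends at about (316,157) and (320,318). I'll cast those onto the bar's height as a check.

```bash
python3 - <<'E'
from h import *
from rig import grab_frame
f=grab_frame("wrist")
for z in(170,175,180):
    a,b=plane(f,(316,152),z),plane(f,(320,323),z);print(z,a.round(1),b.round(1),((a+b)/2).round(1),np.linalg.norm(a-b).round(1),np.arctan2(-(a-b)[0],(a-b)[1]).round(3))
E
```

```text
170 [509.  204.1 170. ] [534.8  99.  170. ] [521.9 151.6 170. ] 108.2 0.24
175 [509.  204.4 175. ] [534.1 102.1 175. ] [521.5 153.2 175. ] 105.4 0.24
180 [508.9 204.7 180. ] [533.3 105.1 180. ] [521.1 154.9 180. ] 102.5 0.24
```

```bash
python3 -m creep '[[0,0,-0.01,5.3,0,20,0.5],[0,0,-0.01,5.3,0,20,0.5],[0,0,-0.01,5.3,0,18,0.5],[0,0,0,0,0,0,0.9],[0,0,0,0,0,0,0.9],[0,0,0,0,0,0,0.9],[0,0,0,0,0,0,0.9]]' 60
python3 - <<'E'
from h import *
show([522,153,331],toolrot(.245),1)
E
```

```text
clock: 2.45
eef_pos: [520.6, 160.3, 332.4]
tcp_rot: [3.138, -0.002, 1.833]
contact_force: [8.8, -2.7, -5.9]
opening: 0.117
clock 2.45 pos [520.6 160.3 332.4] rot [ 3.138e+00 -2.000e-03  1.833e+00] F [ 8.81 -2.72 -5.94] op 0.117
1 rows: [0.0036, -0.0018, 0.0175] [-7.37, -0.55, 1.41]
```

Gripped, with an opening of about 10 mm on the 12 mm bar. I'll swing the tool rigidly about the hinge line, in two halves.

```bash
python3 -m creep '[[0.062,0,0,0,13.8,-10.7,0.9],[0.062,0,0,0,13.8,-10.7,0.9],[0.062,0,0,0,13.8,-10.7,0.9],[0.062,0,0,0,13.8,-10.7,0.9],[0.062,0,0,0,13.8,-10.7,0.9],[0.062,0,0,0,13.8,-10.7,0.9]]'
cat >> h.py <<'E'
def lid(bar,yaw):
    from rig import sense
    s=sense();R=Ro.from_euler('xyz',s["tcp_rot"]);z=R.as_matrix()[:,2];G=s["eef_pos"]+155*z
    u=np.array([np.cos(yaw),np.sin(yaw),0]);H=np.array(bar)+180*u-[0,0,59.2]
    v=H-G;a=v@u;b=-v[2]
    print("clock",round(s["clock"],2),"G",G.round(1),"lid",round(np.arctan2(b,a)-.218,3),"r",np.hypot(a,b).round(1),"(189.5) tilt",np.arccos(-z[2]).round(3),"F",s["contact_force"].round(1),"q",s["qpos"].round(2),"op",round(float(s["opening"]),3))
    # hinge in tool axes
    print("hinge in tool",(R.inv().apply(H-s["eef_pos"])).round(1))
E
python3 -c "
from h import *
lid([522,153,174.6],.245)"
```

```text
clock: 2.95
eef_pos: [612.1, 184.8, 388.2]
tcp_rot: [-2.773, 0.003, 1.836]
contact_force: [5.8, -1.0, -14.5]
opening: 0.117
clock 2.95 G [558.3 169.8 243.6] lid 0.521 r 190.4 (189.5) tilt 0.369 F [  5.8  -1.  -14.5] q [0.29 0.49 1.48 0.01 1.54 0.02] op 0.117
hinge in tool [ -9.9 177.3 223.9]
```

```bash
python3 -m creep '[[0.062,0,0,0,14,-10.7,0.9],[0.062,0,0,0,14,-10.7,0.9],[0.062,0,0,0,14,-10.7,0.9],[0.062,0,0,0,14,-10.7,0.9],[0.062,0,0,0,14,-10.7,0.9],[0,0,0,0,0,0,0.9]]'
python3 -c "
from h import *
lid([522,153,174.6],.245)"
```

```text
clock: 3.45
eef_pos: [702.2, 208.7, 402.3]
tcp_rot: [-2.447, 0.009, 1.837]
contact_force: [-4.0, -1.7, 5.9]
opening: 0.113
clock 3.45 G [606.8 181.6 283.2] lid 0.857 r 190.8 (189.5) tilt 0.695 F [-4.  -1.7  5.9] q [0.29 0.73 1.1  0.01 2.   0.02] op 0.113
hinge in tool [ -7.6 177.1 226. ]
```

```bash
python3 -m creep '[[0,0,0,0,0,0,0.4],[0,0,0,0,0,0,0.4],[0,0,0,0,0,-10,0.4],[0,0,0,0,0,-30,0.4],[0,0,0,0,0,-30,0.4]]'
python3 - <<'E'
from h import *
lid([522,153,174.6],.245)
from rig import grab_frame
f=grab_frame("scene");cv2.imwrite("pics/s2.png",f["color"][:,:,::-1])
E
```

```text
clock: 3.87
eef_pos: [743.3, 221.8, 456.8]
tcp_rot: [-2.446, 0.008, 1.838]
contact_force: [1.5, -0.5, 0.0]
opening: 0.598
clock 3.87 G [647.8 194.7 337.8] lid 1.141 r 227.5 (189.5) tilt 0.696 F [ 1.5 -0.5  0. ] q [0.29 0.78 0.9  0.01 2.16 0.02] op 0.598
hinge in tool [ -9.3 179.1 295.3]
```

View pics/s2.png

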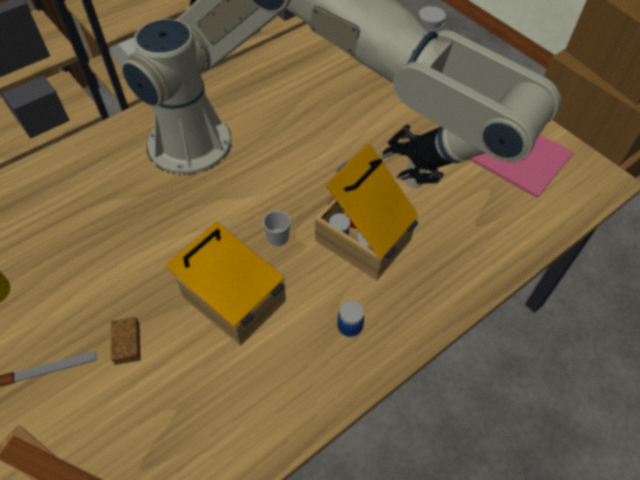

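The left lid stands half open and the gripper is clear of it, around (420,150). I'll travel up and over towards the right chest, which also gives time for the hold test.

```bash
python3 -c "
from h import *
show([690,120,540],toolrot(.23,.45),4)"
```

```text
clock 3.9167 pos [745.4 222.5 461.8] rot [-2.453  0.007  1.838] F [-1.92 -1.45  4.62] op 0.601
4 rows: [-0.0597, 0.0066, 0.0069] [-21.46, -27.39, -4.87]
```

```bash
python3 -m creep '[[-0.06,0.006,0.007,-21.5,-20,-20,0.4],[-0.06,0.006,0.007,-21.5,-27,-5,0.4],[-0.06,0.006,0.007,-21.5,-27,-5,0.4],[-0.06,0.006,0.007,-21.5,-27,-5,0.4]]'
python3 - <<'E'
from h import *
from rig import grab_frame
f=grab_frame("top")
cv2.imwrite("pics/t3.png",f["color"][:,:,::-1])
f=grab_frame("scene")
for q,b,c in lids(f): print(q,c)
show([459,-209,172+155+60],toolrot(.207),12)
E
```

```text
clock: 4.25
eef_pos: [705.9, 128.2, 546.6]
tcp_rot: [-2.705, 0.0, 1.81]
contact_force: [1.1, 0.4, 1.6]
opening: 0.603
[[215, 221], [284, 276], [235, 325], [165, 267]] [201.04489796 245.59591837]
[[360, 146], [418, 214], [380, 258], [319, 189]] [357.27488152 175.63507109]
clock 4.35 pos [704.5 125.4 552. ] rot [-2.710e+00  2.000e-03  1.806e+00] F [-0.45 -0.07  1.56] op 0.6
12 rows: [-0.0359, 0.0007, 0.0023] [-22.63, -22.36, 19.61]
```

View pics/t3.png

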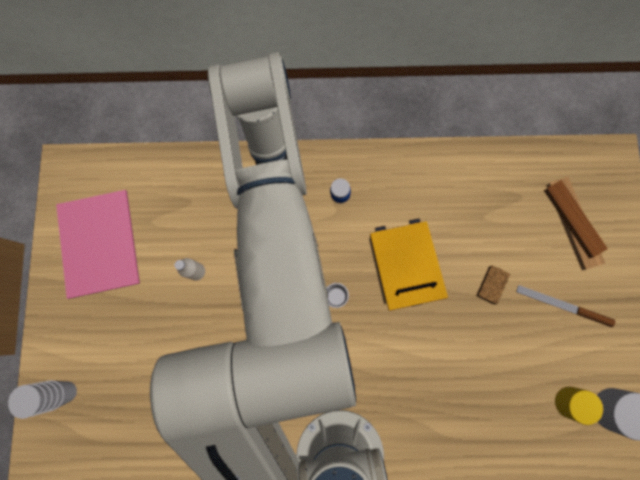

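```bash
python3 -m creep '[[-0.036,0,0.002,-22.6,-22.4,15,0.5],[-0.036,0,0.002,-22.6,-22.4,15,0.5],[-0.036,0,0.002,-22.6,-22.4,17,0.5],[-0.036,0,0.002,-22.6,-22.4,17,0.5],[-0.036,0,0.002,-22.6,-22.4,19,0.5],[-0.036,0,0.002,-22.6,-22.4,19,0.5],[-0.036,0,0.002,-22.6,-22.4,19,0.5],[-0.036,0,0.002,-22.6,-22.4,19,0.5],[-0.036,0,0.002,-22.6,-22.4,19,0.5]]'
python3 - <<'E'
from h import *
from rig import grab_frame
f=grab_frame("scene")
for q,b,c in lids(f): print(q,c)
show([459,-209,172+155+60],toolrot(.207),4)
E
```

```text
clock: 5.1
eef_pos: [514.3, -126.0, 455.8]
tcp_rot: [-3.066, 0.008, 1.8]
contact_force: [1.5, -0.8, -0.2]
opening: 0.497
[[216, 221], [284, 276], [234, 325], [165, 266]] [201.08536585 245.54471545]
[[350, 157], [417, 213], [380, 258], [309, 198]] [344.48648649 182.16216216]
clock 5.15 pos [ 510.4 -129.3  452.5] rot [-3.062  0.007  1.799] F [-4.84 -2.73 -3.05] op 0.499
4 rows: [-0.0199, 0.002, 0.0052] [-16.56, -16.07, 17.27]
```

The left lid's front corner has dropped from (360,146) to (350,157), so it is sinking and the left hinge is the worn one. On to the right lid.

```bash
python3 -m creep '[[-0.02,0.002,0.005,-16.6,-16,17,0.5],[-0.02,0.002,0.005,-16.6,-16,17,0.5],[-0.02,0.002,0.005,-16.6,-16,17,0.5],[-0.02,0.002,0.005,-16.6,-16,17,0.5],[0,0,0,0,0,0,0.5],[0,0,0,0,0,0,0.5]]'
python3 - <<'E'
from h import *
from rig import grab_frame
show([459,-209,172+157],toolrot(.207),3)
f=grab_frame("wrist");cv2.imwrite("pics/w4.png",f["color"][:,:,::-1])
E
```

```text
clock: 5.65
eef_pos: [454.9, -210.2, 386.6]
tcp_rot: [3.133, -0.0, 1.776]
contact_force: [0.5, -0.4, 0.2]
opening: 0.5
clock 5.65 pos [ 454.9 -210.2  386.6] rot [ 3.133 -0.     1.776] F [ 0.49 -0.44  0.18] op 0.5
3 rows: [0.0029, -0.0001, -0.0007] [0.1, 1.32, 19.22]
```

View pics/w4.png

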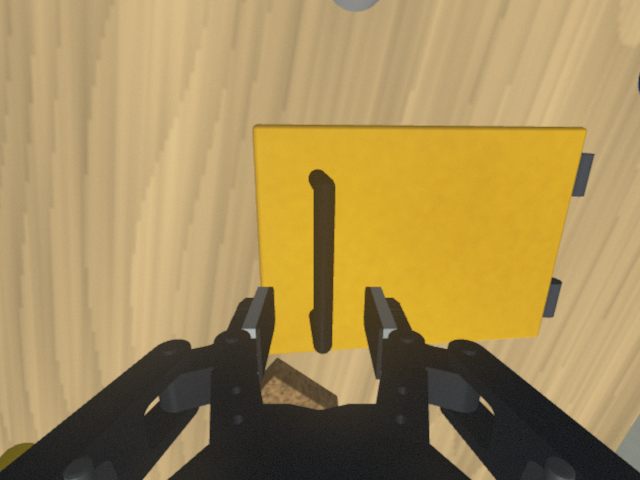

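The right bar stands upright between the jaws, from about (324,180) to (323,352). Descending and pinching it.

```bash
python3 -m creep '[[0.003,0,0,0,1,19,0.5],[0.003,0,0,0,1,19,0.5],[0.003,0,0,0,1,18,0.5],[0,0,0,0,0,0,0.9],[0,0,0,0,0,0,0.9],[0,0,0,0,0,0,0.9],[0,0,0,0,0,0,0.9]]' 60
python3 - <<'E'
from h import *
lid([459,-209.5,172],.207)
E
```

```text
clock: 6.28
eef_pos: [459.9, -206.2, 334.8]
tcp_rot: [-3.132, 0.005, 1.788]
contact_force: [13.4, 3.0, -13.5]
opening: 0.116
clock 6.28 G [ 458.6 -207.4  179.8] lid 0.138 r 192.0 (189.5) tilt 0.011 F [ 13.4   3.  -13.5] q [-0.42  0.25  1.95 -0.01  0.94 -0.63] op 0.116
hinge in tool [ -3.6 180.6 220.3]
```

```bash
python3 -m creep '[[0.062,0,0,0,13.8,-10.7,0.9],[0.062,0,0,0,13.8,-10.7,0.9],[0.062,0,0,0,13.8,-10.7,0.9],[0.062,0,0,0,13.8,-10.7,0.9],[0.062,0,0,0,13.8,-10.7,0.9],[0.062,0,0,0,13.8,-10.7,0.9]]'
python3 -c "
from h import *
lid([459,-209.5,172],.207)"
```

```text
clock: 6.78
eef_pos: [553.4, -184.8, 387.9]
tcp_rot: [-2.754, 0.015, 1.785]
contact_force: [3.5, -8.0, -19.3]
opening: 0.116
clock 6.78 G [ 496.5 -199.3  244.5] lid 0.533 r 193.0 (189.5) tilt 0.388 F [  3.5  -8.  -19.3] q [-0.27  0.4   1.63 -0.19  1.45 -0.43] op 0.116
hinge in tool [ -1.3 180.5 223.5]
```

```bash
python3 -m creep '[[0.062,0,0,0,14,-10.7,0.9],[0.062,0,0,0,14,-10.7,0.9],[0.062,0,0,0,14,-10.7,0.9],[0.062,0,0,0,14,-10.7,0.9],[0,0,0,0,0,0,0.9],[0,0,0,0,0,0,0.9]]'
python3 -c "
from h import *
lid([459,-209.5,172],.207)"
```

```text
clock: 7.28
eef_pos: [628.1, -167.5, 401.0]
tcp_rot: [-2.486, 0.026, 1.79]
contact_force: [-4.4, -5.4, -6.2]
opening: 0.114
clock 7.28 G [ 536.5 -191.2  278.1] lid 0.807 r 193.4 (189.5) tilt 0.656 F [-4.4 -5.4 -6.2] q [-0.19  0.57  1.39 -0.27  1.79 -0.38] op 0.114
hinge in tool [  1.1 180.3 224.9]
```

Lid at about 0.8 rad. Releasing and backing off along the tool axis.

```bash
python3 -m creep '[[0,0,0,0,0,0,0.4],[0,0,0,0,0,0,0.4],[0,0,0,0,0,0,0.4],[0,0,0,0,0,-10,0.4],[0,0,0,0,0,-30,0.4],[0,0,0,0,0,-30,0.4],[0,0,0,0,0,-30,0.4]]'
python3 - <<'E'
from h import *
lid([459,-209.5,172],.207)
from rig import grab_frame
f=grab_frame("scene");cv2.imwrite("pics/s5.png",f["color"][:,:,::-1])
for q,b,c in lids(f): print(q,c)
E
```

```text
clock: 7.87
eef_pos: [687.8, -149.1, 486.3]
tcp_rot: [-2.485, 0.025, 1.789]
contact_force: [1.1, -1.0, -0.4]
opening: 0.601
clock 7.87 G [ 596.1 -172.6  363.6] lid 1.201 r 253.7 (189.5) tilt 0.657 F [ 1.1 -1.  -0.4] q [-0.16  0.6   1.14 -0.27  2.   -0.4 ] op 0.601
hinge in tool [ -2.2 183.5 330.4]
[[221, 205], [285, 277], [235, 326], [171, 248]] [246.87390029 229.39589443]
[[377, 188], [417, 214], [379, 258], [325, 221]] [344.54146341 209.37560976]
```

View pics/s5.png

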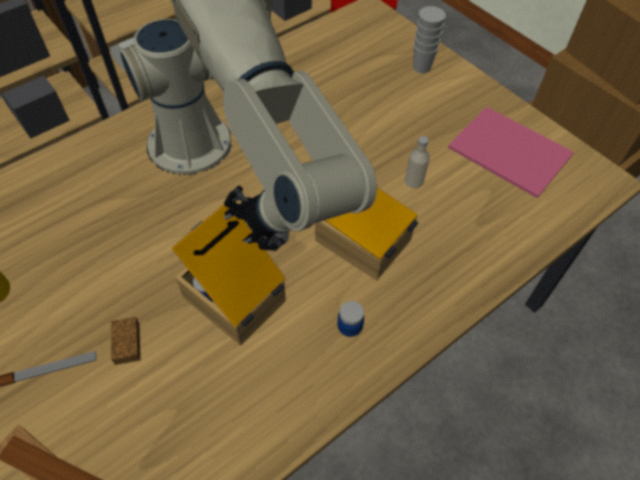

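The right lid stands half open, its bar from about (196,253) to (237,224), and the left lid is back down. Returning to the left bar by way of a high waypoint, with the fingers shut.

```bash
python3 -c "
from h import *
show([640,-20,550],toolrot(.22,.35),5)"
```

```text
clock 7.9167 pos [ 690.3 -148.1  492. ] rot [-2.492  0.027  1.79 ] F [-3.92  1.39  3.68] op 0.602
5 rows: [-0.06, 0.0048, -0.0027] [27.01, -9.8, -8.27]
```

```bash
python3 -m creep '[[-0.06,0.005,-0.003,27,-5,-15,0.6],[-0.06,0.005,-0.003,27,-10,-8,1],[-0.06,0.005,-0.003,27,-10,-8,1],[-0.06,0.005,-0.003,27,-10,-8,1],[-0.06,0.005,-0.003,27,-10,-8,1]]' 60
python3 - <<'E'
from h import *
from rig import grab_frame
f=grab_frame("scene")
for q,b,c in lids(f): print(q,c)
show([522,155,400],toolrot(.245),8)
E
```

```text
clock: 8.33
eef_pos: [648.6, -16.3, 557.6]
tcp_rot: [-2.808, -0.002, 1.788]
contact_force: [0.4, 0.7, -0.7]
opening: -0.0
[[226, 201], [285, 277], [235, 326], [171, 248]] [217.15254237 237.81355932]
[[346, 167], [417, 214], [379, 258], [307, 209]] [340.25242718 187.53883495]
clock 8.3833 pos [646.9 -12.4 561.9] rot [-2.817 -0.004  1.79 ] F [3.66 1.95 2.71] op 0.008
8 rows: [-0.0405, -0.001, -0.0031] [23.86, -6.59, 21.96]
```

The left lid is back ajar, its corners matching the starting picture: (346,167), (417,214), (379,258) and (307,209).

```bash
python3 -m creep '[[-0.04,0,-0.003,24,-6.6,22,1],[-0.04,0,-0.003,24,-6.6,22,1],[-0.04,0,-0.003,24,-6.6,22,1],[-0.04,0,-0.003,24,-6.6,22,1],[-0.04,0,-0.003,24,-6.6,22,1],[-0.04,0,-0.003,24,-6.6,22,1],[-0.04,0,-0.003,24,-6.6,22,1],[0,0,0,0,0,0,1],[0,0,0,0,0,0,1]]'
python3 - <<'E'
from h import *
from rig import grab_frame
show([522,155,365],toolrot(.245),3)
f=grab_frame("wrist");cv2.imwrite("pics/w6.png",f["color"][:,:,::-1])
f=grab_frame("scene")
for q,b,c in lids(f): print(q,c)
E
```

```text
clock: 9.13
eef_pos: [529.3, 143.9, 430.6]
tcp_rot: [-3.133, -0.006, 1.816]
contact_force: [0.8, 0.7, -0.3]
opening: -0.0
clock 9.1333 pos [529.3 143.9 430.6] rot [-3.133 -0.006  1.816] F [ 0.76  0.65 -0.33] op -0.0
3 rows: [-0.0028, -0.0021, 0.0] [4.07, -1.35, 21.89]
[[226, 201], [285, 277], [235, 326], [171, 248]] [217.23489933 237.75167785]
[[346, 167], [417, 214], [379, 258], [307, 209]] [340.19417476 187.59708738]
```

View pics/w6.png

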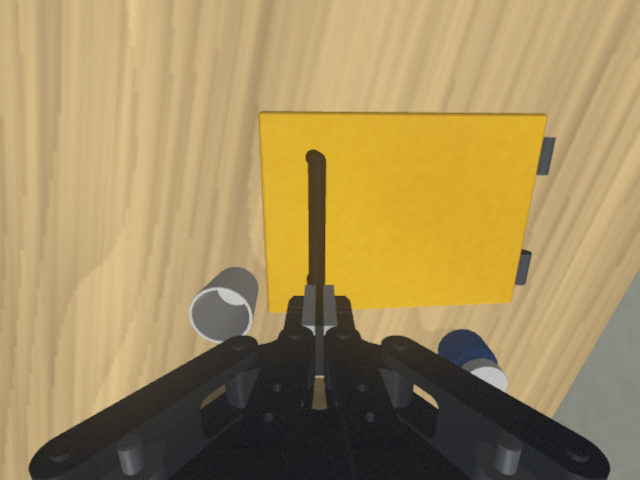

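The shut fingers line up with the bar, with the tips at about (319,300) below its visible length at column 317. I'll go down to just above it.

```bash
python3 -m creep '[[-0.003,-0.002,0,4,-1.3,22,1],[-0.003,-0.002,0,4,-1.3,22,1],[-0.003,-0.002,0,4,-1.3,22,1],[0,0,0,0,0,0,1],[0,0,0,0,0,0,1],[0,0,0,0,0,0,1]]'
python3 - <<'E'
from h import *
show([522,155,358],toolrot(.245),1)
E
```

```text
clock: 9.73
eef_pos: [530.6, 151.0, 371.8]
tcp_rot: [3.13, 0.001, 1.809]
contact_force: [0.3, -0.4, -0.3]
opening: -0.001
clock 9.7333 pos [530.6 151.  371.8] rot [3.130e+00 1.000e-03 1.809e+00] F [ 0.31 -0.39 -0.31] op -0.001
1 rows: [0.0117, 0.0013, -0.0064] [5.98, -7.58, 13.66]
```

```bash
python3 -m creep '[[0.006,0,-0.003,3,-5,0,1],[0.006,0,-0.003,2,-4,6,1],[0,0,0,0,0,3,1],[0,0,0,0,0,0,1]]'; python3 -m creep '[[0,0,0,0,0,2,1]]';python3 -m creep '[[0,0,0,0,0,2,1]]'
```

```text
clock: 10.07
eef_pos: [522.1, 153.0, 366.7]
tcp_rot: [3.137, 0.001, 1.814]
contact_force: [-0.9, -0.1, -0.3]
opening: 0.001
clock: 10.15
eef_pos: [522.2, 153.1, 365.2]
tcp_rot: [3.136, 0.001, 1.814]
contact_force: [0.8, -0.3, 0.3]
opening: -0.0
clock: 10.23
eef_pos: [522.2, 153.1, 363.2]
tcp_rot: [3.135, 0.001, 1.815]
contact_force: [0.4, -0.4, -0.8]
opening: 0.004
```

```bash
python3 -m creep '[[0,0,0,0,0,2,1],[0,0,0,0,0,2,1]]'; for i in 1; do :; done; python3 -m creep '[[0,0,0,0,0,2,1]]';python3 -m creep '[[0,0,0,0,0,1.5,1]]';python3 -m creep '[[0,0,0,0,0,1.5,1]]';python3 -m creep '[[0,0,0,0,0,1.5,1]]'
```

```text
clock: 10.4
eef_pos: [522.3, 153.2, 359.0]
tcp_rot: [3.135, 0.001, 1.815]
contact_force: [0.2, 0.3, -0.4]
opening: 0.002
clock: 10.48
eef_pos: [522.3, 153.2, 356.8]
tcp_rot: [3.135, 0.001, 1.815]
contact_force: [0.6, -0.6, 0.4]
opening: -0.001
clock: 10.57
eef_pos: [522.3, 153.2, 355.0]
tcp_rot: [3.135, 0.001, 1.815]
contact_force: [-3.5, -0.5, 7.2]
opening: 0.004
clock: 10.65
eef_pos: [522.1, 153.1, 353.5]
tcp_rot: [3.137, 0.001, 1.815]
contact_force: [-4.9, -1.8, 6.6]
opening: 0.002
clock: 10.73
eef_pos: [521.7, 153.1, 351.9]
tcp_rot: [3.138, 0.001, 1.815]
contact_force: [-3.1, -0.3, 5.1]
opening: -0.003
```

```bash
python3 -m creep '[[0,0,0,0,0,0.8,1]]';python3 -m creep '[[0,0,0,0,0,0.6,1]]';python3 -m creep '[[0,0,0,0,0,0.5,1]]';python3 -m creep '[[0,0,0,0,0,0.5,1]]'
```

```text
clock: 10.82
eef_pos: [521.5, 153.0, 351.0]
tcp_rot: [3.139, 0.001, 1.815]
contact_force: [-2.8, -0.8, 1.9]
opening: -0.001
clock: 10.9
eef_pos: [521.4, 153.0, 350.3]
tcp_rot: [3.139, 0.001, 1.815]
contact_force: [-2.1, -0.1, 2.0]
opening: 0.002
clock: 10.98
eef_pos: [521.3, 153.0, 349.7]
tcp_rot: [3.139, 0.001, 1.815]
contact_force: [-0.5, 0.9, 1.1]
opening: -0.003
clock: 11.07
eef_pos: [521.4, 153.0, 349.1]
tcp_rot: [3.139, 0.001, 1.815]
contact_force: [-0.4, 0.2, 1.1]
opening: 0.0
```

```bash
python3 -m creep '[[0,0,0,0,0,0.5,1]]'|sed -n '1,2p;4p';python3 -m creep '[[0,0,0,0,0,0.5,1]]'|sed -n '1,2p;4p';python3 -m creep '[[0,0,0,0,0,0.5,1]]'|sed -n '1,2p;4p';python3 -m creep '[[0,0,0,0,0,0.5,1]]'|sed -n '1,2p;4p'
```

```text
clock: 11.15
eef_pos: [521.5, 153.0, 348.5]
contact_force: [-0.1, -0.8, 0.1]
clock: 11.23
eef_pos: [521.6, 153.1, 347.9]
contact_force: [0.6, 0.1, 0.2]
clock: 11.32
eef_pos: [521.8, 153.1, 347.3]
contact_force: [0.3, -0.0, 0.0]
clock: 11.4
eef_pos: [521.8, 153.1, 346.7]
contact_force: [-0.6, 0.1, 1.2]
```

```bash
python3 -m creep '[[0,0,0,0,0,0.5,1]]'|sed -n '1,2p;4p'
```

```text
clock: 11.48
eef_pos: [521.9, 153.1, 346.1]
contact_force: [0.3, 0.3, 0.6]
```

```bash
python3 -m creep '[[0,0,0,0,0,0.5,1]]'|sed -n '1,2p;4p'
```

```text
clock: 11.57
eef_pos: [522.0, 153.1, 345.5]
contact_force: [0.2, -0.3, 0.7]
```

```bash
python3 -m creep '[[0,0,0,0,0,0.5,1]]'|sed -n '1,2p;4p'
```

```text
clock: 11.65
eef_pos: [522.0, 153.1, 344.9]
contact_force: [-0.1, -0.1, 0.1]
```

```bash
python3 -m creep '[[0,0,0,0,0,0.5,1]]'|sed -n '1,2p;4p'
```

```text
clock: 11.73
eef_pos: [522.0, 153.1, 344.4]
contact_force: [-0.2, 0.1, -0.6]
```

```bash
python3 -m creep '[[0,0,0,0,0,0.5,1]]'|sed -n '1,2p;4p'
```

```text
clock: 11.82
eef_pos: [522.0, 153.1, 343.8]
contact_force: [-0.6, -0.4, -0.5]
```

```bash
python3 -m creep '[[0,0,0,0,0,0.5,1]]'|sed -n '1,2p;4p'
```

```text
clock: 11.9
eef_pos: [522.0, 153.1, 343.3]
contact_force: [0.8, 0.6, -0.6]
```

```bash
python3 -m creep '[[0,0,0,0,0,0.4,1]]'|sed -n '1,2p;4p'
```

```text
clock: 11.98
eef_pos: [522.0, 153.1, 342.8]
contact_force: [0.6, 0.3, 0.7]
```

```bash
python3 -m creep '[[0,0,0,0,0,0.4,1]]'|sed -n '1,2p;4p'
```

```text
clock: 12.07
eef_pos: [522.0, 153.1, 342.4]
contact_force: [-1.5, 0.1, 4.2]
```

```bash
python3 -m creep '[[0,0,0,0,0,0.4,1]]'|sed -n '1,2p;4p'
```

```text
clock: 12.15
eef_pos: [522.0, 153.1, 342.3]
contact_force: [-2.0, -0.0, 6.2]
```

```bash
python3 -m creep '[[0,0,0,0,0,0.4,1]]'|sed -n '1,2p;4p'
```

```text
clock: 12.23
eef_pos: [522.0, 153.1, 342.3]
contact_force: [-2.5, -0.1, 5.8]
```

```bash
python3 - <<'E'
from h import *
from rig import grab_frame
f=grab_frame("scene")
for q,b,c in lids(f): print(q,c)
im=cv2.resize(f["color"][120:320,260:460],(600,600),interpolation=cv2.INTER_CUBIC)
cv2.imwrite("pics/s7.png",im[:,:,::-1])
E
```

```text
[[226, 201], [285, 277], [235, 326], [171, 248]] [217.16835017 237.7979798 ]
[[334, 182], [362, 180], [417, 215], [378, 258], [307, 213]] [340.12941176 188.29411765]
```

View pics/s7.png

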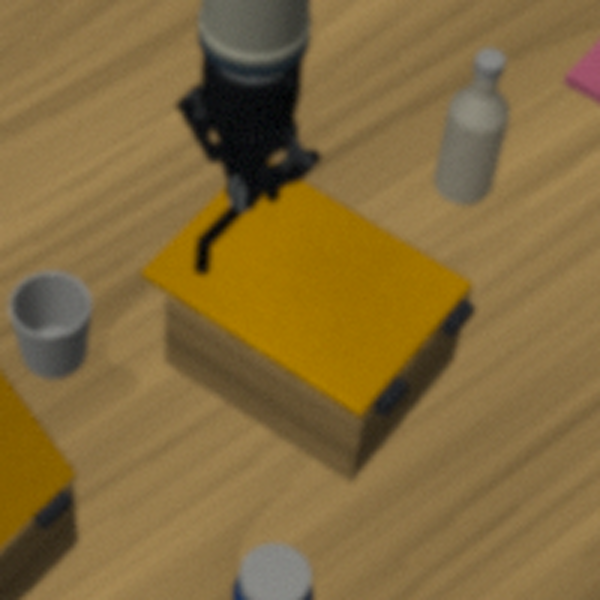

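The lid is shut on its stop, its near front corner now at (307,213), and the fingertips bear on the bar. A 0.4 mm command gives about 6 N, so I'll raise the push gradually.

```bash
python3 -m creep '[[0,0,0,0,0,0.6,1]]'|sed -n '1,2p;4p'
```

```text
clock: 12.37
eef_pos: [522.0, 153.1, 342.2]
contact_force: [-3.3, -1.3, 6.8]
```

```bash
python3 -m creep '[[0,0,0,0,0,0.8,1]]'|sed -n '1,2p;4p'
```

```text
clock: 12.45
eef_pos: [522.0, 153.1, 342.1]
contact_force: [-3.5, -1.1, 10.6]
```

```bash
python3 -m creep '[[0,0,0,0,0,1,1]]'|sed -n '1,2p;4p'
```

```text
clock: 12.53
eef_pos: [522.0, 153.1, 342.0]
contact_force: [-4.2, -1.5, 13.2]
```

```bash
python3 -m creep '[[0,0,0,0,0,1.0,1]]'|sed -n '1,2p;4p'
```

```text
clock: 12.62
eef_pos: [521.9, 153.1, 341.9]
contact_force: [-4.0, -2.0, 13.0]
```

```bash
python3 -m creep '[[0,0,0,0,0,1.1,1]]'|sed -n '1,2p;4p'
```

```text
clock: 12.7
eef_pos: [521.9, 153.1, 341.9]
contact_force: [-4.6, -0.9, 13.4]
```

```bash
python3 -m creep '[[0,0,0,0,0,1.1,1]]'|sed -n '1,2p;4p'
```

```text
clock: 12.78
eef_pos: [521.9, 153.1, 341.9]
contact_force: [-4.3, -1.7, 12.7]
```

The push has held at about 13 N vertical for 0.33 s. Letting go by lifting straight up.

```bash
python3 -m creep '[[0,0,0,0,0,1.1,1],[0,0,0,0,0,-5,1],[0,0,0,0,0,-20,1],[0,0,0,0,0,-40,1],[0,0,0,0,0,-40,1],[0,0,0,20,0,-40,1],[0,0,0,30,0,-20,1],[0,0,0,0,0,0,1],[0,0,0,0,0,0,1]]'
python3 - <<'E'
from h import *
from rig import grab_frame,sense
f=grab_frame("scene")
for q,b,c in lids(f): print(q,c)
cv2.imwrite("pics/s8.png",f["color"][:,:,::-1])
t=grab_frame("top");print([ (q,c) for q,b,c in lids(t)])
E
```

```text
clock: 13.53
eef_pos: [508.3, 200.9, 511.7]
tcp_rot: [3.138, 0.0, 1.813]
contact_force: [0.5, -0.4, 0.2]
opening: 0.004
[[227, 201], [285, 277], [235, 326], [171, 249]] [217.21854305 237.74172185]
[[345, 171], [417, 214], [378, 258], [306, 210]] [339.23857868 189.99492386]
[([[426, 220], [452, 269], [388, 283], [370, 233]], array([414.76170213, 255.9106383 ])), ([[295, 200], [314, 275], [275, 285], [250, 212]], array([285.56962025, 265.86075949]))]
```

View pics/s8.png

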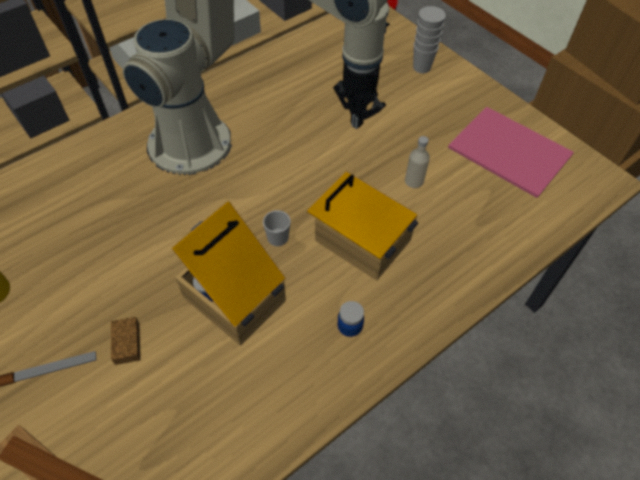

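```bash
python3 -c "
from rig import job
job.sign_off()"
```

```text
the job is handed in; nothing more can be done
```

The worn hinge is on the left chest. I tested both lids, pressed the left one shut, and handed the job in at about 13.6 s of the 61 s allowed; no verdict is reported.

- **Left lid:** I raised it to about 0.85 rad and let go. It sank back to its catch within about 4.5 s, with its corners matching the first picture.
- **Right lid:** I raised it to about 0.81 rad and let go. Its corners in the scene camera stayed within 1 pixel from 8.4 s to 13.5 s, so I left it half open.
- **Shutting the left lid:** With the fingers closed, I pushed down on the bar. The catch gave at about 7 N, the load then dropped, and the stop took it up after about 13 mm of travel, which puts the lid at roughly 0.025 rad. I held about 13 N downward (about 14 N in total) for 0.3 to 0.4 s, then lifted straight off.

**Last checks:**
- The final picture shows the left lid shut, with its bar lower than when ajar by an amount that fits the 13 mm.
- The bottle, jar, cup and sanding block look unmoved.
- The force reading was near zero with the gripper well clear.
- The shut angle comes from arm travel and the scene picture only, because the arm partly hid that lid in the top view.
- No check failed or disagreed.

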